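# Scoop drill parts out from under the bench shelf

## Task

Two cordless-drill parts, an aluminium gearbox and a blue switch, have slid under the low clear shelf. Take the long-handled scoop, reach in over the parts without touching the shelf, set its blade down behind both together, and draw them out until both lie on the green mat. Then stand the scoop level back on the bench with its blade off the mat and clear of the shelf; leave the wrench lying where it is.

Things in the scene. Friction and masses are not known exactly. Their poses are not given: they have to be found in the camera images.
- shelf: fixed clear shelf, yellow strip on its front edge, 360 mm wide, 280 deep; board 10 mm thick, underside 140 mm above the bench. Open in front and at the sides; two 30 mm square posts at the back corners (250 to 280 mm in). A grey bench supply stands on its rear half, top 240 mm up. Origin: on the bench below the middle of the front edge; x points in under the shelf, z up
- scoop: loose drag scoop, 0.22 kg, 334 mm long, stands level by itself. Straight handle along x, 18 mm square, centre line 56 mm up (underside 47, top 66); red sleeve 20 mm square at x = -60 to 70 mm; foot plate down to the bench at x = -60 to -52 mm, 50 mm wide. The head (see point scoop_blade) is at x = 210 to 274 mm. Origin: on the bench below the sleeve, x towards the blade, z up
- scoop_grip (a point): point on the centre line of the red sleeve, at x = 20, z = 56 mm of the scoop: a good place to grip from above (20 mm wide across y)
- scoop_blade (a point): middle of the lower edge of the blade's inner face (towards the handle): x = 270, z = 0 mm of the scoop. Upright aluminium blade across x, 168 mm wide, 50 high, 4 thick, with two cheeks 4 mm thick, 50 high, running 60 mm back towards the handle, 160 mm apart inside; no floor and no top
- gearbox: loose aluminium drill gearbox, 0.11 to 0.22 kg, 62 mm long (x, a 46 mm long housing from x = -31 to 15 mm and a 16 mm spindle to x = 31 mm), 44 mm wide (y), 36 mm high; it slides and does not roll. Origin: middle of its underside. Starts under the shelf, 70 to 105 mm behind the front edge
- switch: loose blue plastic drill switch with a red top patch, 0.06 to 0.11 kg, 60 mm long (x), 30 mm wide (y), 32 mm high; it slides. Origin: middle of its underside. Starts beside the gearbox under the shelf, centre 60 to 70 mm from the gearbox's
- mat: flat green mat, fixed, less than 1 mm thick and flush to slide over, 200 mm along x, 240 mm along y, in front of the shelf. Origin: its middle
- wrench: bystander: loose steel wrench, about 175 mm long, 7 mm high, lying beyond the mat; origin near mid-length on its underside
Mind the look-alikes: they are no part of the job. Of the things that look like the switch, the middle-sized one is meant.

How it is judged:
On the way, in this order (a step that is already met when the one before it is completed fails the run):
1. the scoop's blade is down on the bench behind both parts, both between its cheeks and still under the shelf (height (world z) of scoop_blade below 0.015 m and x of gearbox in the frame of scoop between 0.12 and 0.27 m and y of gearbox in the frame of scoop between -0.08 and 0.08 m and x of each of gearbox, switch in the frame of shelf above 0 m and x of switch in the frame of scoop between 0.12 and 0.27 m and y of switch in the frame of scoop between -0.08 and 0.08 m), for 0.1 s.
2. both parts lie on the mat (x of gearbox in the frame of mat between -0.1 and 0.1 m and y of gearbox in the frame of mat between -0.12 and 0.12 m and height (world z) of each of gearbox, switch below 0.02 m and x of switch in the frame of mat between -0.1 and 0.1 m and y of switch in the frame of mat between -0.12 and 0.12 m), for 0.2 s.
At the end, for the whole second after the job is handed in: Both parts lie still on the bench with their origins on the mat (within 100 mm of its middle along x and 120 mm along y); the scoop stands level (within 0.1 rad, origin under 10 mm high) and still on the bench, the middle of its blade off the mat and at least 10 mm in front of the shelf's edge (all of step 2 and (x of scoop_blade in the frame of mat above 0.1 m or x of scoop_blade in the frame of mat below -0.1 m or y of scoop_blade in the frame of mat above 0.12 m or y of scoop_blade in the frame of mat below -0.12 m) and x of scoop_blade in the frame of shelf below -0.01 m and angle between scoop's own z axis and vertical below 0.1 rad and height (world z) of scoop below 0.01 m and linear speed of each of scoop, gearbox, switch below 0.02 m/s); the robot touches nothing.
It fails at once if the scoop or the robot strikes the shelf (over 2 N) (contact force between shelf and scoop above 2 N or contact force between shelf and the arm above 2 N or contact force between shelf and the fingers above 2 N).
It fails at once if the wrench is moved more than 30 mm (distance of wrench from where it was at the start of the episode above 0.03 m).
It also fails if it takes over 51 s, if anything falls off the work surface, if the arm or the gripper's body presses on something with over 40 N, if the wrist force passes 120 N, or if a joint passes its speed limit or range.

## Robot

A 6-joint arm with a two-finger parallel gripper is mounted at the origin on the work surface. World frame = base frame: x ahead of the robot, y to its left, z up, the work surface at z = 0. Lengths are in m, angles in rad, forces in N, time in s.
With the tool pointing down it reaches from about 0.375 to 0.975 m from the base axis. Payload 3.8 kg.
Tool frame: the origin (TCP) lies at the very end of the fingers, on their centre line; the grasp point (between the pads) lies 19 mm behind it; z points along the fingers, y is the line along which they close (so a half turn about z gives the same grasp; the last joint's range is limited). The gripper opens to 85 mm and grips with 20 to 120 N. Pads are 22 mm wide; open, the fingers measure 114 mm over their backs; the gripper's body (76 mm by 85 mm) begins 54 mm behind the grasp point. The pads swing forward as they close: fully open they stand 13 mm farther back than shut.
Start: joints at [-1.158, 0.264, 1.604, -0, 1.274, -0.037], TCP at [0.293, -0.608, 0.195] pointing down, gripper open.
Joint ranges: [-2.63, 2.63], [-0.94, 2.18], [0.31, 2.57], [-1.31, 4.45], [0, 2.66], [-2.55, 2.55]. Speed limits (rad/s): [2.57, 2.57, 3.14, 3.14, 3.14, 3.14].

## Interface

Orientations are given as a rotation vector (axis times angle).
In Python, from workcell import monitor, viewer, workorder gives the robot as it stands.
- The arm moves only by the tool jog_arm, never from a script. Its argument "commands" is a list of rows, each an object with "travel": the shift along the tool's x, y, z in mm, a list of three; "rot": the turn, a rotation vector about the tool's x, y, z in degrees, a list of three; "claw": the closure in counts, from 0 (fully open) to 255 (shut). A call has exactly 5 rows; each row shifts and turns the commanded pose from where the row before left it, along the tool's axes as they then stand; what a row does not reach is not made up. A row lasts 1/10 s, in which the tool goes at most 50 mm and 8.59 degrees, less where a joint would pass 70% of its speed; a pose out of reach is approached as far as the arm can. A call is refused whole if a number of a shift passes 50 or a number of a turn 8.59, either way. A call with a gripper value outside its range is refused whole. The fingers move at their own pace and stop on an object; "force" is the grip in N (left out, the last holds). Time passes only in rows, so rows that do not move let the fingers close, or fill a call up. It gives the time, the measured TCP pose, the force, the opening and the grip force at its end, in the units of the state.
- monitor.read_state(): the state, without advancing time (a new reading comes with each control period).
- viewer.read_camera(name): name is "side" or "top" or "wrist"; returns a dict with "color" (480x640x3 uint8, blue, green, red), "camera_matrix" (3x3 intrinsics, pixels), "k1" (the pictures are not rectified: a ray, as slopes to the right and down, at radius r is drawn at 1 + k1 r^2 times it, then the intrinsics apply), "R" (3x3) and "t" (3): a world point X has camera coordinates R X + t. Camera axes: x right, y down, z forward; pixel columns grow to the right and rows downward; lengths in m; the calibration is good to about 2 mm. A picture is of the moment at which its call begins. There is no depth.
- workorder.finish_job(): hands the job in; it is judged then, once.
The state is a dict: "time": time; "q": joint angles; "joint_vel": joint speeds; "joint_torque": joint torques, N m; "tool_pos": TCP position; "tcp_rot": TCP orientation; "wrist_force": force on the tool from outside, world axes, zero at the start; "torque": the same for the moment, N m; "width": opening from 0.0 (shut) to 1.0 (fully open); "grip_force": force on a finger pad.
Only numpy, scipy, OpenCV 4.12 (cv2) and the standard library are available. Lean on these libraries where they do the work, as an engineer would, in place of code of your own. Each camera call takes 0.05 s, during which the arm holds its last target. There are 200 camera calls.

## Working session

There is one attempt and no reset: what is moved stays moved. The work goes in short steps, Python scripts to look and compute and a tool call to move; the robot and the scene stay as the last step left them, time stands still between calls to the robot, and variables do not carry over. Pictures are saved under pics/ and viewed, at most 10 in all, crops included, and the job is handed in when it is done.

Besides the shell and the picture viewer there is one more tool, called after ">>>" by a JSON object that holds its "api" and its "payload". jog_arm: Moves the arm, as the interface text tells. Its arguments: {"type":"object","properties":{"commands":{"type":"array","items":{"type":"object","properties":{"travel":{"type":"array","items":{"type":"number"}},"rot":{"type":"array","items":{"type":"number"}},"claw":{"type":"number"}}}},"force":{"type":"number"}},"required":["commands"]}

```bash
ls; mkdir -p pics; cat > h.py <<'E'
import numpy as np, cv2
from workcell import monitor, viewer, workorder
def ray(c,u,v):
    K=c['camera_matrix']; d=np.array([(u-K[0][2])/K[0][0],(v-K[1][2])/K[1][1]]); s=d.copy()
    for _ in range(20): s=d/(1+c['k1']*(s@s))
    R=np.array(c['R']); return -R.T@np.array(c['t']), R.T@np.array([s[0],s[1],1])
def at(c,u,v,z):
    o,d=ray(c,u,v); return (o+d*(z-o[2])/d[2])
def proj(c,X):
    p=np.array(c['R'])@np.array(X)+np.array(c['t']); s=p[:2]/p[2]; s=s*(1+c['k1']*(s@s)); K=c['camera_matrix']
    return np.array([K[0][0]*s[0]+K[0][2],K[1][1]*s[1]+K[1][2]])
E
python3 - <<'E'
from h import *
import pickle
for n in ['top','side']:
    c=viewer.read_camera(n); cv2.imwrite(f'pics/{n}0.png',c['color']); pickle.dump(c,open(n+'.pkl','wb')); o,d=ray(c,320,240); print(n,o,d)
s=monitor.read_state(); print(s)
E
```

```text
pics
top [ 0.25944602 -0.06669826  1.26547626] [ 0.19330289  0.03845481 -0.98050246]
side [-0.14150363 -0.85815475  0.895595  ] [ 0.48352598  0.604834   -0.63286695]
{'time': 0.1, 'q': array([-1.15788860e+00,  2.64665968e-01,  1.60524509e+00,  2.20268436e-05,
        1.27370379e+00, -3.68993193e-02]), 'joint_vel': array([ 0.00099705, -0.00015278, -0.00302492,  0.0019904 , -0.00084494,
       -0.00266918]), 'joint_torque': array([-4.53797588e-05, -5.16709363e+01, -3.68589735e+01, -4.15067609e-05,
        6.27748886e-03,  2.37593945e-06]), 'tool_pos': array([ 0.29319482, -0.60718063,  0.19409045]), 'tcp_rot': array([-3.06053546e+00, -7.00160039e-01,  5.60828961e-04]), 'wrist_force': array([-0.58115859,  0.16866041, -0.17591087]), 'torque': array([ 0.01273826, -0.05137614,  0.02046759]), 'grip_force': 0.0, 'width': 0.9988424303138381}
```

View pics/top0.png

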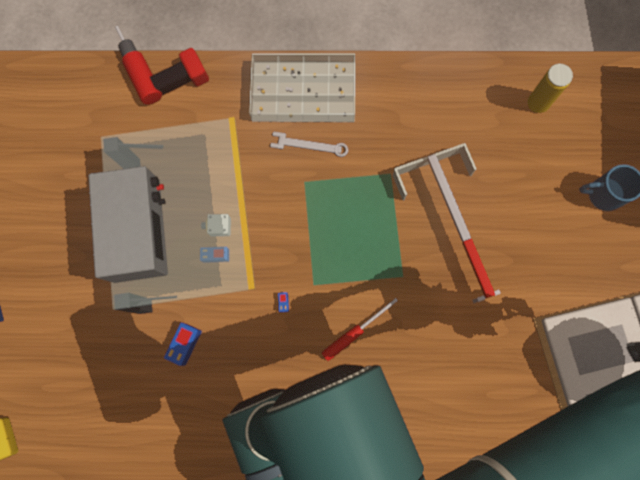

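View pics/side0.png

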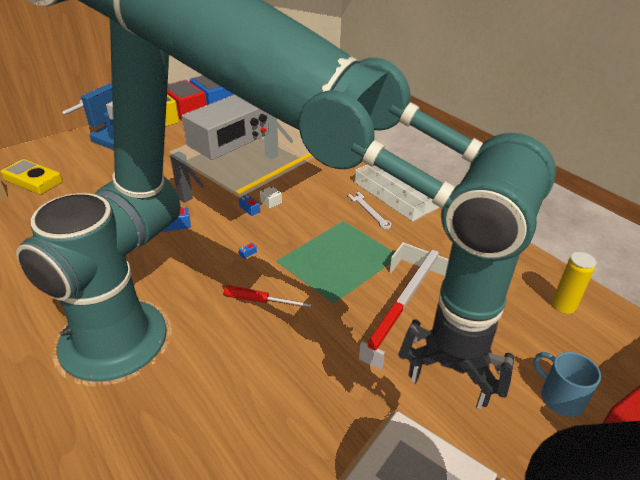

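Top view: switch look-alikes are at (215,254), under the shelf and middle-sized; (283,301), small; and (182,343), large. I choose (215,254). The gearbox is at (217,224), the scoop's sleeve runs (467,240)–(490,295), and the wrench is at (310,146). I'll check this in a close crop.

```bash
python3 - <<'E'
from h import *
import pickle
c=pickle.load(open('top.pkl','rb'));im=c['color']
a=cv2.resize(im[190:310,150:310],None,fx=5,fy=5,interpolation=cv2.INTER_CUBIC); cv2.imwrite('pics/cropA.png',a)
b=cv2.resize(im[135:315,380:510],None,fx=3.3,fy=3.3,interpolation=cv2.INTER_CUBIC); cv2.imwrite('pics/cropB.png',b)
for n,u,v,z in [('gear',217,224,.036),('switch',215,254,.032),('small',283,301,.02),('big',182,343,.04),('shF0',234,119,.15),('shF1',251,288,.15),('shB0',103,137,.15),('shB1',116,308,.15),
 ('mat0',306,183,0),('mat1',391,175,0),('mat2',402,276,0),('mat3',314,284,0),('wr',310,146,0),('slv0',467,240,.066),('slv1',490,295,.066),('hnd',433,157,.066),('bl0',397,168,.05),('bl1',467,147,.05)]:
    print(n,at(c,u,v,z).round(4))
E
```

```text
gear [0.5355 0.2092 0.036 ]
switch [0.4691 0.211  0.032 ]
small [0.3693 0.0601 0.02  ]
big [0.2763 0.2694 0.04  ]
shF0 [0.7333 0.1598 0.15  ]
shF1 [0.3824 0.1103 0.15  ]
shB0 [0.6925 0.4308 0.15  ]
shB1 [0.3401 0.3732 0.15  ]
mat0 [0.6418 0.0173 0.    ]
mat1 [ 0.6624 -0.1772  0.    ]
mat2 [ 0.4296 -0.2     0.    ]
mat3 [ 0.4095 -0.0055  0.    ]
wr [0.7312 0.01   0.    ]
slv0 [ 0.499  -0.3312  0.066 ]
slv1 [ 0.383  -0.3751  0.066 ]
hnd [ 0.683  -0.2632  0.066 ]
bl0 [ 0.6626 -0.1862  0.05  ]
bl1 [ 0.7125 -0.3415  0.05  ]
```

View pics/cropA.png

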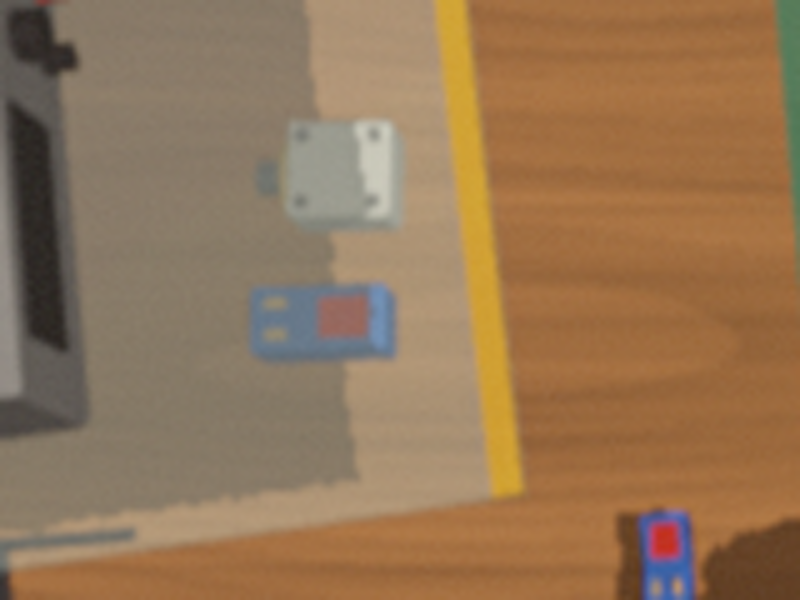

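View pics/cropB.png

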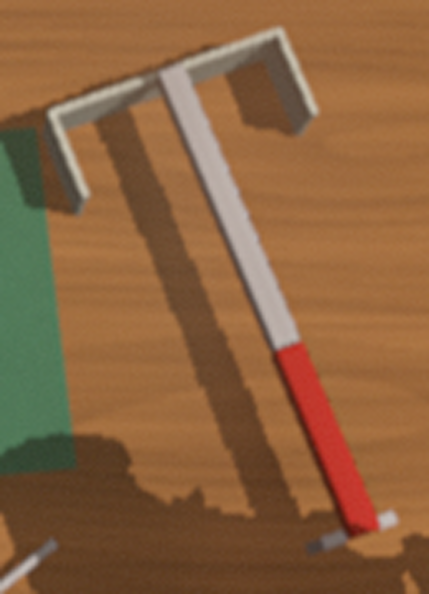

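The crop confirms it. The gearbox's spindle points into the shelf (housing centre at crop (340,172)), and the mid-size switch is at crop (322,322). The scoop heads about 20° in world with its blade at the far end. I'll move above the sleeve.

>>> {"api": "jog_arm", "payload": {"commands": [{"travel":[40,-25,0]},{"travel":[40,-25,0]},{"travel":[40,-25,0]},{"travel":[40,-25,0]},{"travel":[40,-25,0]}]}}

```text
$.commands[0]: bad value
```

>>> {"api": "jog_arm", "payload": {"commands": [{"travel":[28,-19,0]},{"travel":[28,-19,0]},{"rot":[0,0,5.3]},{"travel":[0,0,0]},{"travel":[0,0,0]}]}}

```text
$.commands[0]: bad value
```

```bash
python3 - <<'E'
from h import *
import pickle
c=viewer.read_camera('wrist'); cv2.imwrite('pics/w1.png',c['color']); pickle.dump(c,open('w1.pkl','wb'))
c=viewer.read_camera('top'); cv2.imwrite('pics/top1.png',c['color']); pickle.dump(c,open('top1.pkl','wb'))
s=monitor.read_state();print(s['time'],s['tool_pos'],s['tcp_rot'],s['q'])
E
```

```text
0.2 [ 0.29327465 -0.60739725  0.19444102] [-3.06107934e+00 -7.00298630e-01  3.82140590e-04] [-1.15791304e+00  2.64481449e-01  1.60482623e+00  2.93049275e-05
  1.27373471e+00 -3.69346825e-02]
```

View pics/w1.png

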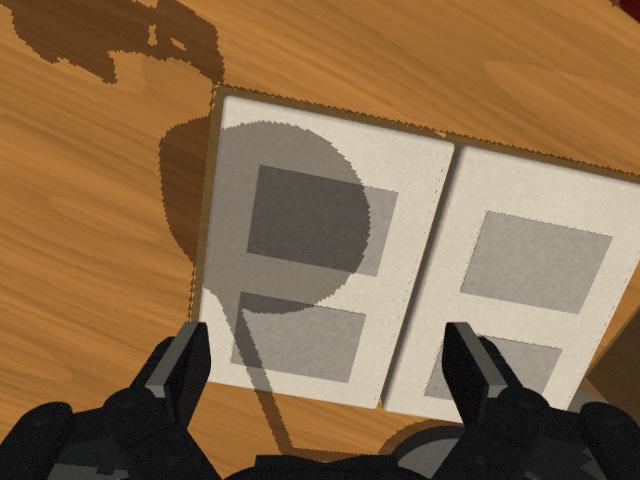

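The calls were refused because every field is needed in each row; the wrist view shows only the tray at the start pose. I'm resending with full rows.

>>> {"api": "jog_arm", "payload": {"commands": [{"travel":[40,-25,0],"rot":[0,0,0],"claw":0},{"travel":[40,-25,0],"rot":[0,0,0],"claw":0},{"travel":[40,-25,0],"rot":[0,0,0],"claw":0},{"travel":[40,-25,0],"rot":[0,0,0],"claw":0},{"travel":[40,-25,0],"rot":[0,0,0],"claw":0}]}}

```text
time: 0.7
tool_pos: [0.4198, -0.4066, 0.1951]
tcp_rot: [-3.063, -0.7, -0.0]
wrist_force: [1.1, -1.2, 0.9]
width: 0.998
grip_force: 0.0
```

>>> {"api": "jog_arm", "payload": {"commands": [{"travel":[28,-19,0],"rot":[0,0,0],"claw":0},{"travel":[28,-19,0],"rot":[0,0,0],"claw":0},{"travel":[0,0,0],"rot":[0,0,5.3],"claw":0},{"travel":[0,0,0],"rot":[0,0,0],"claw":0},{"travel":[0,0,0],"rot":[0,0,0],"claw":0}]}}

```text
time: 1.2
tool_pos: [0.453, -0.3498, 0.1952]
tcp_rot: [3.091, 0.561, -0.0]
wrist_force: [0.6, -0.3, 0.4]
width: 1.005
grip_force: 0.0
```

```bash
python3 - <<'E'
from h import *
import pickle
c=viewer.read_camera('wrist'); cv2.imwrite('pics/w2.png',c['color']); pickle.dump(c,open('w2.pkl','wb'))
s=monitor.read_state();print(s['time'],s['tool_pos'],s['tcp_rot'],s['q'])
E
```

```text
1.25 [ 0.45284825 -0.3501468   0.19516867] [ 3.09125546e+00  5.60109361e-01 -4.25996721e-04] [-7.01561623e-01  7.10775153e-02  1.82755396e+00 -2.23209183e-04
  1.24313118e+00  5.10812855e-01]
```

View pics/w2.png

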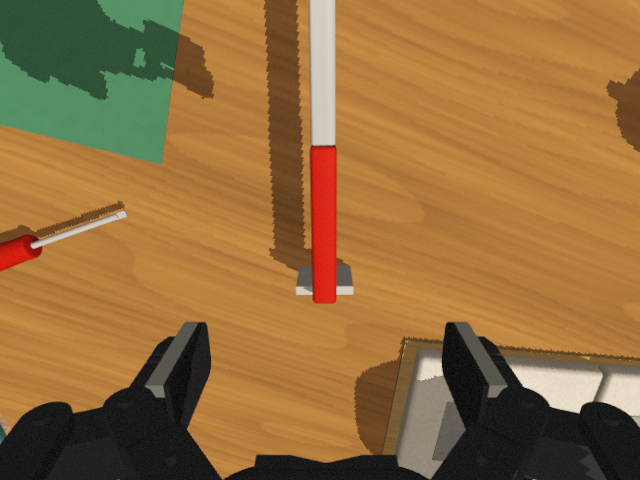

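The wrist view shows the sleeve from (323,147) to (325,302), almost parallel to the tool x axis. I'll turn those pixels into positions.

```bash
python3 - <<'E'
from h import *
import pickle
c=pickle.load(open('w2.pkl','rb')); print(ray(c,320,240)[0])
f=at(c,323.5,147,.066);r=at(c,325,302,.066);h=at(c,322.2,1,.065)
print(f,r,h,np.linalg.norm(f-r)); u=(h-r)/np.linalg.norm(h-r); print(np.degrees(np.arctan2(u[1],u[0])))
for p in (f-u*.05,r+u*.08):
  d=p[:2]-np.array([.45285,-.35015]);
  th=np.arctan2(.5601,3.0913)*2; print(np.degrees(th),p,'tool dx,dy',d@[np.cos(th),np.sin(th)],d@[np.sin(th),-np.cos(th)])
for q in [(323,147),(325,302)]: pass
E
```

```text
[ 0.53253878 -0.32035383  0.37355692]
[ 0.49993277 -0.33065669  0.066     ] [ 0.38174844 -0.37621997  0.066     ] [ 0.58945433 -0.29620695  0.065     ] 0.1266631320994521
21.06781587187147
20.539550495323258 [ 0.45327546 -0.34863014  0.06622463] tool dx,dy 0.0009316651406655428 -0.0012739623568779697
20.539550495323258 [ 0.45640013 -0.34746244  0.06564059] tool dx,dy 0.004267393421806598 -0.0012711317807487601
```

>>> {"api": "jog_arm", "payload": {"commands": [{"travel":[2.5,-1,30],"rot":[0,0,-0.5],"claw":0},{"travel":[0,0,40],"rot":[0,0,0],"claw":0},{"travel":[0,0,40],"rot":[0,0,0],"claw":0},{"travel":[0,0,30],"rot":[0,0,0],"claw":0},{"travel":[0,0,18],"rot":[0,0,0],"claw":0}]}}

```text
time: 1.75
tool_pos: [0.4527, -0.3473, 0.0339]
tcp_rot: [-3.086, -0.571, 0.005]
wrist_force: [0.2, -0.7, -0.1]
width: 1.001
grip_force: 0.0
```

>>> {"api": "jog_arm", "payload": {"commands": [{"travel":[0,0,0],"rot":[0,0,0],"claw":255},{"travel":[0,0,0],"rot":[0,0,0],"claw":255},{"travel":[0,0,0],"rot":[0,0,0],"claw":255},{"travel":[0,0,0],"rot":[0,0,0],"claw":255},{"travel":[0,0,0],"rot":[0,0,0],"claw":255}], "force": 110}}

```text
time: 2.25
tool_pos: [0.456, -0.3488, 0.0388]
tcp_rot: [3.087, 0.571, 0.003]
wrist_force: [0.3, -0.4, 0.4]
width: 0.145
grip_force: 0.0
```

>>> {"api": "jog_arm", "payload": {"commands": [{"travel":[0,0,0],"rot":[0,0,0],"claw":255},{"travel":[0,0,0],"rot":[0,0,0],"claw":255},{"travel":[0,0,0],"rot":[0,0,0],"claw":255},{"travel":[0,0,0],"rot":[0,0,0],"claw":255},{"travel":[0,0,0],"rot":[0,0,0],"claw":255}]}}

```text
time: 2.75
tool_pos: [0.4551, -0.3479, 0.0372]
tcp_rot: [-3.089, -0.572, 0.0]
wrist_force: [0.5, 0.2, 0.1]
width: 0.002
grip_force: 0.0
```

The fingers shut on nothing, so I'll look.

```bash
python3 - <<'E'
from h import *
import pickle
c=viewer.read_camera('wrist'); t=viewer.read_camera('side'); pickle.dump((c,t),open('w3.pkl','wb'))
cv2.imwrite('pics/w3.png',np.hstack([cv2.resize(c['color'],(400,300)),cv2.resize(t['color'][190:430,300:620],(400,300))]))
s=monitor.read_state();print(s['time'],s['tool_pos'],s['width'],s['grip_force'])
E
```

```text
2.85 [ 0.45509605 -0.34789343  0.03720272] 0.00142089438697178 0.0
```

View pics/w3.png

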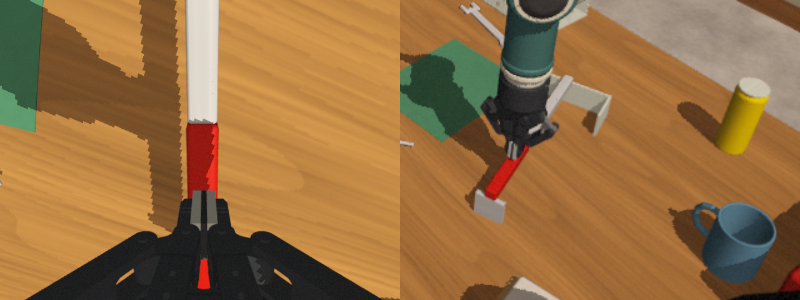

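The shut fingers seem to sit on or above the sleeve, with tips near wrist (325,308) and side (390,314). I'll compare that with the TCP projection.

```bash
python3 - <<'E'
from h import *
import pickle
w,s=pickle.load(open('w3.pkl','rb'))
p=[.4551,-.3479]
for z in (.037,.056,.066,.075,.085,.095): print(z,'wrist',proj(w,p+[z]).round(1),'side',proj(s,p+[z]).round(1))
a=cv2.resize(s['color'][270:370,345:465],None,fx=6,fy=6,interpolation=cv2.INTER_CUBIC); cv2.imwrite('pics/s3.png',a)
w0=pickle.load(open('w2.pkl','rb'))
print('w2 tip',[proj(w0,[.45285,-.35015,z]).round(1) for z in (.195,.208)])
E
```

```text
0.037 wrist [325.2 285.9] side [389.1 326.4]
0.056 wrist [325.1 304.8] side [390.  320.1]
0.066 wrist [325.  316.4] side [390.5 316.8]
0.075 wrist [324.9 327.9] side [390.9 313.8]
0.085 wrist [324.9 342.3] side [391.4 310.4]
0.095 wrist [324.8 358.5] side [391.9 306.9]
w2 tip [array([325.6, 286.4]), array([325.6, 299. ])]
```

View pics/s3.png

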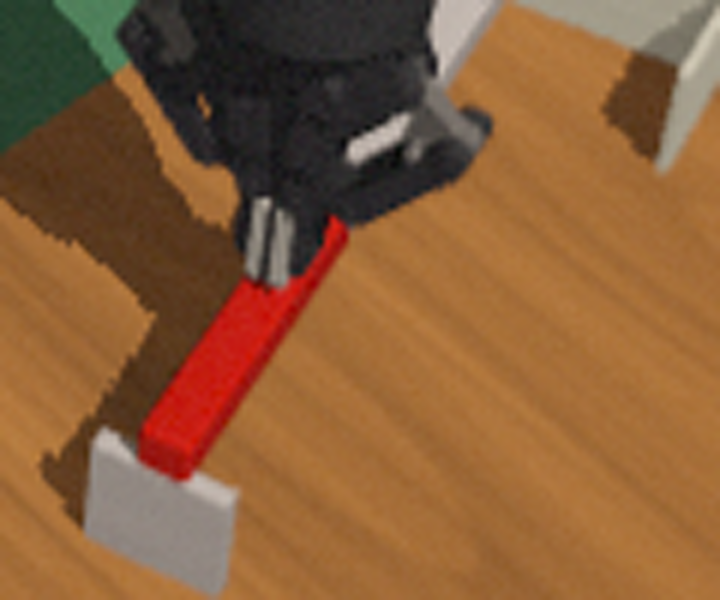

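Side crop: the shut fingertips end at (270,285), level with the sleeve's top face at z≈0.065. The tips therefore sit about 27 mm above the reported TCP. I'll open, go 27 mm lower (reported z≈0.010, still above the bench), and grip.

>>> {"api": "jog_arm", "payload": {"commands": [{"travel":[0,0,0],"rot":[0,0,0],"claw":0},{"travel":[0,0,0],"rot":[0,0,0],"claw":0},{"travel":[0,0,0],"rot":[0,0,0],"claw":0},{"travel":[0,0,0],"rot":[0,0,0],"claw":0},{"travel":[0,0,0],"rot":[0,0,0],"claw":0}]}}

```text
time: 3.35
tool_pos: [0.4551, -0.348, 0.0373]
tcp_rot: [-3.089, -0.572, -0.0]
wrist_force: [-0.2, 0.3, -0.8]
width: 0.85
grip_force: 0.0
```

>>> {"api": "jog_arm", "payload": {"commands": [{"travel":[0,0,0],"rot":[0,0,0],"claw":0},{"travel":[0,0,0],"rot":[0,0,0],"claw":0},{"travel":[0,0,9],"rot":[0,0,0],"claw":0},{"travel":[0,0,9],"rot":[0,0,0],"claw":0},{"travel":[0,0,9],"rot":[0,0,0],"claw":0}]}}

```text
time: 3.85
tool_pos: [0.4548, -0.3476, 0.0091]
tcp_rot: [-3.089, -0.572, 0.001]
wrist_force: [0.4, 0.5, 0.3]
width: 1.005
grip_force: 0.0
```

>>> {"api": "jog_arm", "payload": {"commands": [{"travel":[0,0,0],"rot":[0,0,0],"claw":255},{"travel":[0,0,0],"rot":[0,0,0],"claw":255},{"travel":[0,0,0],"rot":[0,0,0],"claw":255},{"travel":[0,0,0],"rot":[0,0,0],"claw":255},{"travel":[0,0,0],"rot":[0,0,0],"claw":255}]}}

```text
time: 4.35
tool_pos: [0.4556, -0.3484, 0.0113]
tcp_rot: [3.088, 0.572, 0.001]
wrist_force: [-1.0, 0.3, -0.7]
width: 0.207
grip_force: 107.8
```

>>> {"api": "jog_arm", "payload": {"commands": [{"travel":[0,0,0],"rot":[0,0,0],"claw":255},{"travel":[0,0,0],"rot":[0,0,0],"claw":255},{"travel":[0,0,0],"rot":[0,0,0],"claw":255},{"travel":[0,0,0],"rot":[0,0,0],"claw":255},{"travel":[0,0,0],"rot":[0,0,0],"claw":255}]}}

```text
time: 4.85
tool_pos: [0.4556, -0.3484, 0.0112]
tcp_rot: [3.088, 0.572, 0.001]
wrist_force: [-0.9, 0.4, 5.3]
width: 0.208
grip_force: 108.8
```

Gripped (108 N, 17.7 mm). Next I'll lift 48 mm and turn the scoop to heading 97.5°.

>>> {"api": "jog_arm", "payload": {"commands": [{"travel":[0,0,-4],"rot":[0,0,0],"claw":255},{"travel":[0,0,-10],"rot":[0,0,0],"claw":255},{"travel":[0,0,-14],"rot":[0,0,0],"claw":255},{"travel":[0,0,-14],"rot":[0,0,0],"claw":255},{"travel":[0,0,-6],"rot":[0,0,0],"claw":255}]}}

```text
time: 5.35
tool_pos: [0.4565, -0.3491, 0.0609]
tcp_rot: [3.086, 0.571, 0.004]
wrist_force: [0.7, -0.2, -1.7]
width: 0.206
grip_force: 107.9
```

>>> {"api": "jog_arm", "payload": {"commands": [{"travel":[0,0,0],"rot":[0,0,-2.5],"claw":255},{"travel":[0,0,0],"rot":[0,0,-5],"claw":255},{"travel":[0,0,0],"rot":[0,0,-5],"claw":255},{"travel":[0,0,0],"rot":[0,0,-5],"claw":255},{"travel":[0,0,0],"rot":[0,0,-5],"claw":255}]}}

```text
time: 5.85
tool_pos: [0.4553, -0.3482, 0.0589]
tcp_rot: [2.915, 1.168, 0.001]
wrist_force: [0.1, 0.3, -2.1]
width: 0.208
grip_force: 107.9
```

>>> {"api": "jog_arm", "payload": {"commands": [{"travel":[0,0,0],"rot":[0,0,-6],"claw":255},{"travel":[0,0,0],"rot":[0,0,-6],"claw":255},{"travel":[0,0,0],"rot":[0,0,-6],"claw":255},{"travel":[0,0,0],"rot":[0,0,-6],"claw":255},{"travel":[0,0,0],"rot":[0,0,-6],"claw":255}]}}

```text
time: 6.35
tool_pos: [0.4555, -0.3483, 0.059]
tcp_rot: [2.513, 1.884, 0.0]
wrist_force: [-0.5, -0.0, -2.6]
width: 0.207
grip_force: 107.9
```

>>> {"api": "jog_arm", "payload": {"commands": [{"travel":[0,0,0],"rot":[0,0,-6],"claw":255},{"travel":[0,0,0],"rot":[0,0,-6],"claw":255},{"travel":[0,0,0],"rot":[0,0,-6],"claw":255},{"travel":[0,0,0],"rot":[0,0,-6],"claw":255},{"travel":[0,0,0],"rot":[0,0,0],"claw":255}]}}

```text
time: 6.85
tool_pos: [0.4555, -0.3483, 0.059]
tcp_rot: [2.071, 2.361, 0.0]
wrist_force: [0.2, -0.7, -1.9]
width: 0.2
grip_force: 107.9
```

```bash
python3 - <<'E'
from h import *
import pickle
t=viewer.read_camera('top'); s=viewer.read_camera('side'); pickle.dump((t,s),open('p4.pkl','wb'))
cv2.imwrite('pics/p4.png',np.hstack([cv2.resize(t['color'][100:340,200:520],(400,300)),cv2.resize(s['color'][190:430,220:540],(400,300))]))
s=monitor.read_state();print(s['time'],s['tool_pos'],s['tcp_rot'],s['wrist_force'],s['width'],s['grip_force'])
E
```

```text
6.95 [ 0.45548234 -0.34819246  0.05881768] [2.07417753e+00 2.35802462e+00 1.20340489e-04] [-0.03742335 -0.30763122 -2.0095656 ] 0.20332767171758617 107.92762398719788
```

View pics/p4.png

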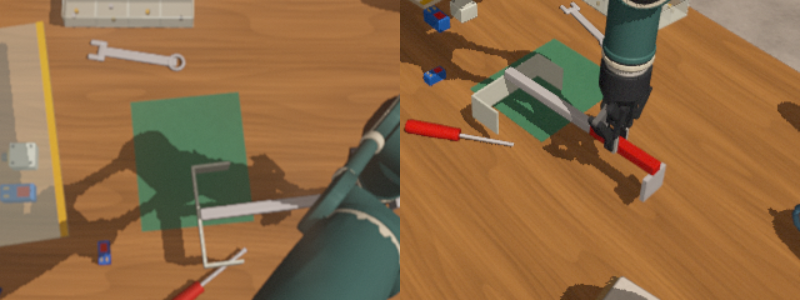

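The scoop is held and roughly level over the mat. Blade top corners are at top-crop (193,167) and (205,266), and the near cheek's end is at side-crop (497,110)–(497,131). I'll check tilt and offset against prediction.

```bash
python3 - <<'E'
from h import *
import pickle
t,s=pickle.load(open('p4.pkl','rb'))
th=2*np.arctan2(2.358,2.0742);u=np.array([np.cos(th),np.sin(th)]);v=np.array([-u[1],u[0]]);g=np.array([.4555,-.3482]);print(np.degrees(th))
def P(x,y,z): return np.r_[g+u*(x-.02)+v*y,z+.048]
for n,p in [('blade-',P(.274,-.084,.05)),('blade+',P(.274,.084,.05)),('cheekend+ top',P(.21,.084,.05)),('cheekend+ bot',P(.21,.084,0)),('foot bot -y',P(-.06,-.025,0)),('sleeve rear top+',P(-.06,.01,.066))]:
  a,b=proj(t,p),proj(s,p); print(n,((a-[200,100])*1.25).round(1),'side',((b-[220,190])*1.25+[400,0]).round(1))
# shelf front edge now, measured
E
```

```text
97.32745538547047
blade- [189.1 165.4] side [537.8  51.9]
blade+ [201.7 266.5] side [470.8  93.7]
cheekend+ top [241.  261.9] side [496.1 111.9]
cheekend+ bot [238.4 264.2] side [496.4 132.9]
foot bot -y [386.2 182.5] side [660.9 184.4]
sleeve rear top+ [401.7 196.1] side [653.3 168.1]
```

Prediction matches, except the blade sits about 5 mm nearer the grip than nominal, and the scoop is level. Next I'll raise 5 mm and line up in front of the parts.

>>> {"api": "jog_arm", "payload": {"commands": [{"travel":[8,6,-2],"rot":[0,0,0],"claw":255},{"travel":[20,14,-3],"rot":[0,0,0],"claw":255},{"travel":[20,15,0],"rot":[0,0,0],"claw":255},{"travel":[20,15,0],"rot":[0,0,0],"claw":255},{"travel":[20,15,0],"rot":[0,0,0],"claw":255}]}}

```text
time: 7.45
tool_pos: [0.5089, -0.2508, 0.0636]
tcp_rot: [2.074, 2.36, 0.001]
wrist_force: [0.4, -0.3, -1.9]
width: 0.205
grip_force: 107.9
```

>>> {"api": "jog_arm", "payload": {"commands": [{"travel":[20,15,0],"rot":[0,0,0],"claw":255},{"travel":[20,15,0],"rot":[0,0,0],"claw":255},{"travel":[20,14,0],"rot":[0,0,0],"claw":255},{"travel":[20,12,0],"rot":[0,0,0],"claw":255},{"travel":[0,0,0],"rot":[0,0,0],"claw":255}]}}

```text
time: 7.95
tool_pos: [0.5545, -0.1626, 0.0635]
tcp_rot: [-2.07, -2.363, -0.002]
wrist_force: [-0.2, 0.5, -2.0]
width: 0.204
grip_force: 107.9
```

```bash
python3 - <<'E'
from h import *
import pickle
t=viewer.read_camera('top'); w=viewer.read_camera('wrist'); pickle.dump((t,w),open('p5.pkl','wb'))
s=monitor.read_state();print(s['time'],s['tool_pos'],s['tcp_rot'],s['wrist_force'])
g=s['tool_pos'][:2]; r=s['tcp_rot']; th=2*np.arctan2(r[1],r[0]);u=np.array([np.cos(th),np.sin(th)]);v=np.array([-u[1],u[0]])
for n,p,z in [('blade inner',g+u*.245,0)]: print(n,p)
z=.053
print('pred blade top outer corners px', [proj(t,np.r_[g+u*.249+v*y,z+.05]).round(1) for y in (-.084,.084)])
# blade/cheeks: bright low-saturation pixels left of the mat
hsv=cv2.cvtColor(t['color'],cv2.COLOR_BGR2HSV); m=((hsv[...,1]<60)&(hsv[...,2]>110)).astype(np.uint8); m[:, :225]=0; m[:,420:]=0; m[:150]=0; m[330:]=0
n,l,st,ce=cv2.connectedComponentsWithStats(m)
for i in range(1,n):
  if st[i,4]>25: print(st[i],ce[i].round(1))
E
```

```text
8.05 [ 0.55340906 -0.16488344  0.06337824] [ 2.07081116e+00  2.36243695e+00 -4.24838233e-04] [-0.03835109 -0.94772619 -1.53498629]
blade inner [0.52131499 0.07800536]
pred blade top outer corners px [array([266.8, 185.7]), array([274.7, 264. ])]
[319 150  29   7  85] [336.6 152. ]
[362 152  17  16 133] [371.8 157.5]
[266 183  29  34 103] [272.1 196.2]
[355 186  11  12  57] [360.9 191.2]
[395 195  21   9  46] [405.2 200.7]
[269 211  69  55 882] [296.4 228.3]
[225 214   7  23 136] [227.5 225.5]
[361 215  52  29 280] [389.8 223.8]
[225 245   6  18  66] [227.3 253.9]
```

>>> {"api": "jog_arm", "payload": {"commands": [{"travel":[5,0,0],"rot":[0,0,0],"claw":255},{"travel":[12,0,0],"rot":[0,0,0],"claw":255},{"travel":[16,0,0],"rot":[0,0,0],"claw":255},{"travel":[16,0,0],"rot":[0,0,0],"claw":255},{"travel":[16,0,0],"rot":[0,0,0],"claw":255}]}}

```text
time: 8.55
tool_pos: [0.5443, -0.0997, 0.0632]
tcp_rot: [-2.072, -2.361, -0.0]
wrist_force: [0.2, 0.7, -2.3]
width: 0.205
grip_force: 107.9
```

>>> {"api": "jog_arm", "payload": {"commands": [{"travel":[16,0,0],"rot":[0,0,0],"claw":255},{"travel":[16,0,0],"rot":[0,0,0],"claw":255},{"travel":[16,0,0],"rot":[0,0,0],"claw":255},{"travel":[16,0,0],"rot":[0,0,0],"claw":255},{"travel":[16,0,0],"rot":[0,0,0],"claw":255}]}}

```text
time: 9.05
tool_pos: [0.5342, -0.0204, 0.0633]
tcp_rot: [-2.072, -2.362, 0.0]
wrist_force: [-0.5, -0.4, -3.0]
width: 0.202
grip_force: 107.9
```

>>> {"api": "jog_arm", "payload": {"commands": [{"travel":[16,0,0],"rot":[0,0,0],"claw":255},{"travel":[16,0,0],"rot":[0,0,0],"claw":255},{"travel":[16,0,0],"rot":[0,0,0],"claw":255},{"travel":[12,0,0],"rot":[0,0,0],"claw":255},{"travel":[4,0,0],"rot":[0,0,0],"claw":255}]}}

```text
time: 9.55
tool_pos: [0.5258, 0.043, 0.0632]
tcp_rot: [-2.07, -2.363, 0.0]
wrist_force: [1.4, -0.3, -1.5]
width: 0.207
grip_force: 107.9
```

```bash
python3 - <<'E'
from h import *
import pickle
t=viewer.read_camera('top'); w=viewer.read_camera('side'); pickle.dump((t,w),open('p6.pkl','wb'))
cv2.imwrite('pics/p6.png',np.hstack([cv2.resize(t['color'][160:310,140:300],(480,450),interpolation=cv2.INTER_CUBIC),cv2.resize(w['color'][120:270,160:266],(318,450),interpolation=cv2.INTER_CUBIC)]))
s=monitor.read_state();print(s['time'],s['tool_pos'],s['tcp_rot'],s['wrist_force'])
g=s['tool_pos'][:2]; r=s['tcp_rot']; th=2*np.arctan2(r[1],r[0]);u=np.array([np.cos(th),np.sin(th)])
print(np.degrees(th),g+u*.245)
E
```

```text
9.65 [0.5260376  0.04215559 0.06326874] [ 2.07050764e+00  2.36258001e+00 -2.09330702e-04] [ 1.34090438 -0.46164622 -1.96683423]
97.53892753612824 [0.49389366 0.2850378 ]
```

View pics/p6.png

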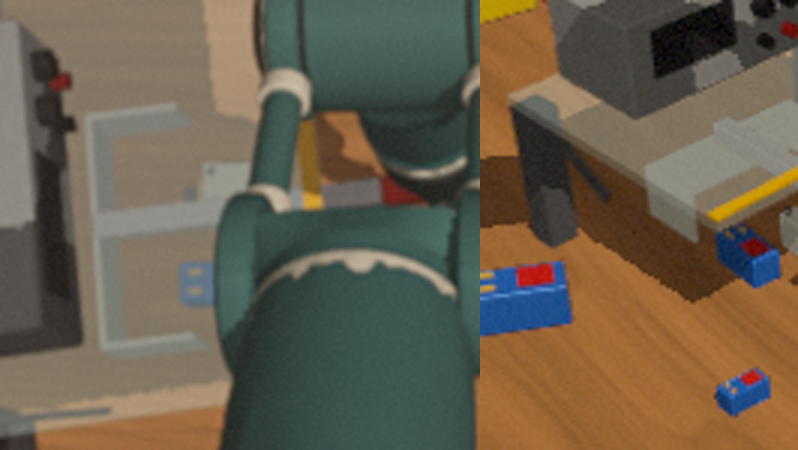

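Top crop: the blade spans (90,120)–(103,350), beyond the spindle tip (185,190) and the switch end (180,285), and both parts lie between the cheek lines. I'll lower it.

>>> {"api": "jog_arm", "payload": {"commands": [{"travel":[0,0,4],"rot":[0,0,0],"claw":255},{"travel":[0,0,10],"rot":[0,0,0],"claw":255},{"travel":[0,0,10],"rot":[0,0,0],"claw":255},{"travel":[0,0,10],"rot":[0,0,0],"claw":255},{"travel":[0,0,8],"rot":[0,0,0],"claw":255}]}}

```text
time: 10.15
tool_pos: [0.5252, 0.0412, 0.0196]
tcp_rot: [-2.072, -2.36, 0.002]
wrist_force: [-0.7, -0.7, -1.4]
width: 0.205
grip_force: 108.0
```

>>> {"api": "jog_arm", "payload": {"commands": [{"travel":[0,0,4],"rot":[0,0,0],"claw":255},{"travel":[0,0,3],"rot":[0,0,0],"claw":255},{"travel":[0,0,2],"rot":[0,0,0],"claw":255},{"travel":[0,0,0],"rot":[0,0,0],"claw":255},{"travel":[0,0,0],"rot":[0,0,0],"claw":255}]}}

```text
time: 10.65
tool_pos: [0.5265, 0.0417, 0.0127]
tcp_rot: [2.072, 2.361, 0.001]
wrist_force: [0.2, -0.4, -2.1]
width: 0.207
grip_force: 108.0
```

>>> {"api": "jog_arm", "payload": {"commands": [{"travel":[0,0,1],"rot":[0,0,0],"claw":255},{"travel":[0,0,0.5],"rot":[0,0,0],"claw":255},{"travel":[0,0,0],"rot":[0,0,0],"claw":255},{"travel":[0,0,0],"rot":[0,0,0],"claw":255},{"travel":[0,0,0],"rot":[0,0,0],"claw":255}]}}

```text
time: 11.15
tool_pos: [0.5265, 0.0416, 0.0112]
tcp_rot: [2.072, 2.361, 0.001]
wrist_force: [-0.3, -0.6, 0.4]
width: 0.204
grip_force: 108.3
```

Light contact at z 0.0112. Now I'll draw back about 342 mm.

>>> {"api": "jog_arm", "payload": {"commands": [{"travel":[-4,0,0],"rot":[0,0,0],"claw":255},{"travel":[-8,0,0],"rot":[0,0,0],"claw":255},{"travel":[-8,0,0],"rot":[0,0,0],"claw":255},{"travel":[-10,0,0],"rot":[0,0,0],"claw":255},{"travel":[-10,0,0],"rot":[0,0,0],"claw":255}]}}

```text
time: 11.65
tool_pos: [0.5317, 0.0013, 0.0111]
tcp_rot: [2.072, 2.361, 0.001]
wrist_force: [-0.6, 4.9, 4.8]
width: 0.208
grip_force: 108.9
```

>>> {"api": "jog_arm", "payload": {"commands": [{"travel":[-12,0,0],"rot":[0,0,0],"claw":255},{"travel":[-12,0,0],"rot":[0,0,0],"claw":255},{"travel":[-12,0,0],"rot":[0,0,0],"claw":255},{"travel":[-12,0,0],"rot":[0,0,0],"claw":255},{"travel":[-12,0,0],"rot":[0,0,0],"claw":255}]}}

```text
time: 12.15
tool_pos: [0.5393, -0.0581, 0.0111]
tcp_rot: [-2.073, -2.36, -0.002]
wrist_force: [-1.0, 5.5, 4.8]
width: 0.211
grip_force: 109.0
```

>>> {"api": "jog_arm", "payload": {"commands": [{"travel":[-12,0,0],"rot":[0,0,0],"claw":255},{"travel":[-12,0,0],"rot":[0,0,0],"claw":255},{"travel":[-12,0,0],"rot":[0,0,0],"claw":255},{"travel":[-12,0,0],"rot":[0,0,0],"claw":255},{"travel":[-12,0,0],"rot":[0,0,0],"claw":255}]}}

```text
time: 12.65
tool_pos: [0.5468, -0.1174, 0.0111]
tcp_rot: [-2.072, -2.36, -0.001]
wrist_force: [-0.4, 6.7, 5.8]
width: 0.209
grip_force: 109.1
```

>>> {"api": "jog_arm", "payload": {"commands": [{"travel":[-12,0,0],"rot":[0,0,0],"claw":255},{"travel":[-12,0,0],"rot":[0,0,0],"claw":255},{"travel":[-12,0,0],"rot":[0,0,0],"claw":255},{"travel":[-12,0,0],"rot":[0,0,0],"claw":255},{"travel":[-12,0,0],"rot":[0,0,0],"claw":255}]}}

```text
time: 13.15
tool_pos: [0.5544, -0.1768, 0.0112]
tcp_rot: [-2.072, -2.36, -0.001]
wrist_force: [-0.1, 6.7, 6.3]
width: 0.205
grip_force: 109.1
```

>>> {"api": "jog_arm", "payload": {"commands": [{"travel":[-12,0,0],"rot":[0,0,0],"claw":255},{"travel":[-12,0,0],"rot":[0,0,0],"claw":255},{"travel":[-12,0,0],"rot":[0,0,0],"claw":255},{"travel":[-12,0,0],"rot":[0,0,0],"claw":255},{"travel":[-12,0,0],"rot":[0,0,0],"claw":255}]}}

```text
time: 13.65
tool_pos: [0.562, -0.2361, 0.0112]
tcp_rot: [-2.071, -2.36, -0.001]
wrist_force: [-0.0, 5.8, 7.4]
width: 0.207
grip_force: 109.2
```

>>> {"api": "jog_arm", "payload": {"commands": [{"travel":[-12,0,0],"rot":[0,0,0],"claw":255},{"travel":[-12,0,0],"rot":[0,0,0],"claw":255},{"travel":[-12,0,0],"rot":[0,0,0],"claw":255},{"travel":[-10,0,0],"rot":[0,0,0],"claw":255},{"travel":[-8,0,0],"rot":[0,0,0],"claw":255}]}}

```text
time: 14.15
tool_pos: [0.5689, -0.2898, 0.0112]
tcp_rot: [-2.072, -2.359, -0.001]
wrist_force: [-0.8, 7.3, 8.2]
width: 0.206
grip_force: 109.2
```

>>> {"api": "jog_arm", "payload": {"commands": [{"travel":[-4,0,0],"rot":[0,0,0],"claw":255},{"travel":[-2,0,0],"rot":[0,0,0],"claw":255},{"travel":[0,0,0],"rot":[0,0,0],"claw":255},{"travel":[0,0,0],"rot":[0,0,0],"claw":255},{"travel":[0,0,0],"rot":[0,0,0],"claw":255}]}}

```text
time: 14.65
tool_pos: [0.5697, -0.2959, 0.0112]
tcp_rot: [-2.072, -2.36, -0.0]
wrist_force: [-0.4, 4.9, 6.0]
width: 0.207
grip_force: 109.2
```

```bash
cat > find.py <<'E'
from h import *
t=viewer.read_camera('top'); cv2.imwrite('pics/last.png',t['color'])
hsv=cv2.cvtColor(t['color'],cv2.COLOR_BGR2HSV); C=np.array([.536,-.0914]); a=np.radians(95.8); mx=np.array([np.cos(a),np.sin(a)]); my=np.array([-mx[1],mx[0]])
for n,m,z in [('blue',(hsv[...,0]>100)&(hsv[...,0]<130)&(hsv[...,1]>120)&(hsv[...,2]>50),.02),('grey',(hsv[...,1]<45)&(hsv[...,2]>70),.03)]:
  m=m.astype(np.uint8); N,l,st,ce=cv2.connectedComponentsWithStats(m)
  for i in range(1,N):
    if st[i,4]>30:
      p=at(t,*ce[i],z)[:2]
      if n=='blue' and p[0]>.2 or np.all(np.abs(p-C)<.2): print(n,st[i],p.round(3),'mat',((p-C)@mx).round(3),((p-C)@my).round(3))
s=monitor.read_state();print(s['time'],s['tool_pos'],s['tcp_rot'],s['wrist_force'])
E
python3 find.py
```

```text
blue [338 228  27  18 211] [ 0.511 -0.085] mat 0.009 0.024
blue [279 299   9  12  50] [0.36  0.059] mat 0.167 0.16
blue [164 324  26  35 133] [0.282 0.291] mat 0.406 0.214
grey [271 132  77  24 600] [0.724 0.013] mat 0.085 -0.197
grey [ 329  182   87   82 1641] [ 0.553 -0.103] mat -0.014 -0.016
grey [428 199  24  31 224] [ 0.564 -0.28 ] mat -0.191 -0.009
14.7 [ 0.56971129 -0.29584862  0.01116748] [-2.07190266e+00 -2.36012617e+00 -3.19694748e-04] [-0.61350617  4.71328163  6.25954359]
```

The switch is on the mat at (0.009, 0.024), with the gearbox beside it inside the cheeks. I'll ease forward 8 mm, lift 58 mm, and retreat 200 mm in total.

>>> {"api": "jog_arm", "payload": {"commands": [{"travel":[4,0,0],"rot":[0,0,0],"claw":255},{"travel":[4,0,0],"rot":[0,0,0],"claw":255},{"travel":[0,0,-4],"rot":[0,0,0],"claw":255},{"travel":[0,0,-10],"rot":[0,0,0],"claw":255},{"travel":[0,0,-14],"rot":[0,0,0],"claw":255}]}}

```text
time: 15.2
tool_pos: [0.5676, -0.2868, 0.0378]
tcp_rot: [-2.069, -2.359, 0.001]
wrist_force: [-0.1, -0.7, -1.6]
width: 0.21
grip_force: 107.9
```

>>> {"api": "jog_arm", "payload": {"commands": [{"travel":[0,0,-14],"rot":[0,0,0],"claw":255},{"travel":[0,0,-12],"rot":[0,0,0],"claw":255},{"travel":[0,0,-4],"rot":[0,0,0],"claw":255},{"travel":[0,0,0],"rot":[0,0,0],"claw":255},{"travel":[0,0,0],"rot":[0,0,0],"claw":255}]}}

```text
time: 15.7
tool_pos: [0.569, -0.2874, 0.0686]
tcp_rot: [-2.072, -2.361, 0.0]
wrist_force: [0.4, -0.6, -2.2]
width: 0.204
grip_force: 108.0
```

>>> {"api": "jog_arm", "payload": {"commands": [{"travel":[-6,0,0],"rot":[0,0,0],"claw":255},{"travel":[-14,0,0],"rot":[0,0,0],"claw":255},{"travel":[-20,0,0],"rot":[0,0,0],"claw":255},{"travel":[-20,0,0],"rot":[0,0,0],"claw":255},{"travel":[-20,0,0],"rot":[0,0,0],"claw":255}]}}

```text
time: 16.2
tool_pos: [0.5798, -0.3695, 0.0686]
tcp_rot: [2.073, 2.36, -0.0]
wrist_force: [-0.0, 0.0, -1.9]
width: 0.201
grip_force: 107.9
```

>>> {"api": "jog_arm", "payload": {"commands": [{"travel":[-20,0,0],"rot":[0,0,0],"claw":255},{"travel":[-20,0,0],"rot":[0,0,0],"claw":255},{"travel":[-20,0,0],"rot":[0,0,0],"claw":255},{"travel":[-20,0,0],"rot":[0,0,0],"claw":255},{"travel":[-20,0,0],"rot":[0,0,0],"claw":255}]}}

```text
time: 16.7
tool_pos: [0.5924, -0.4688, 0.0684]
tcp_rot: [2.073, 2.36, -0.0]
wrist_force: [0.8, -0.1, -2.2]
width: 0.204
grip_force: 107.9
```

>>> {"api": "jog_arm", "payload": {"commands": [{"travel":[-14,0,0],"rot":[0,0,0],"claw":255},{"travel":[-6,0,0],"rot":[0,0,0],"claw":255},{"travel":[0,0,0],"rot":[0,0,0],"claw":255},{"travel":[0,0,0],"rot":[0,0,0],"claw":255},{"travel":[0,0,0],"rot":[0,0,0],"claw":255}]}}

```text
time: 17.2
tool_pos: [0.5952, -0.4849, 0.0687]
tcp_rot: [-2.071, -2.362, -0.0]
wrist_force: [0.2, -0.5, -2.1]
width: 0.204
grip_force: 107.9
```

```bash
python3 find.py; python3 - <<'E'
from h import *
c=viewer.read_camera('top'); s=monitor.read_state()
g=s['tool_pos'][:2]; r=s['tcp_rot']; th=2*np.arctan2(r[1],r[0]);u=np.array([np.cos(th),np.sin(th)])
C=np.array([.536,-.0914]); a=np.radians(95.8); mx=np.array([np.cos(a),np.sin(a)])
b=g+u*.245; print('blade',b,'mat x',(b-C)@mx,'foot px',proj(c,np.r_[g-u*.085,0]),'foot',g-u*.085)
print('mug handle at', at(c,582,190,.04), 'tray corner',at(c,541,318,.03))
E
```

```text
blue [337 229  28  17 213] [ 0.51  -0.083] mat 0.011 0.025
blue [165 324  32  41 357] [0.271 0.278] mat 0.394 0.227
grey [271 132  77  25 604] [0.723 0.013] mat 0.085 -0.197
grey [340 196  24  25 475] [ 0.577 -0.086] mat 0.001 -0.042
grey [425 207  36  39 146] [ 0.52  -0.273] mat -0.179 0.034
17.25 [ 0.59533238 -0.48488243  0.06875707] [-2.07061056e+00 -2.36193486e+00 -2.71848274e-04] [ 0.20254045 -0.18958766 -2.74113111]
blade [ 0.56330682 -0.24208277] mat x -0.15267090260383004 foot px [564.95314684 200.04540926] foot [ 0.60649302 -0.56924473]
mug handle at [ 0.61865974 -0.59204381  0.04      ] tray corner [ 0.33904424 -0.4902342   0.03      ]
```

Both parts are on the mat. I'll nudge forward 12 mm to clear the mug handle, set the scoop down, and release.

>>> {"api": "jog_arm", "payload": {"commands": [{"travel":[6,0,4],"rot":[0,0,0],"claw":255},{"travel":[6,0,12],"rot":[0,0,0],"claw":255},{"travel":[0,0,14],"rot":[0,0,0],"claw":255},{"travel":[0,0,14],"rot":[0,0,0],"claw":255},{"travel":[0,0,8],"rot":[0,0,0],"claw":255}]}}

```text
time: 17.8
tool_pos: [0.5922, -0.4727, 0.0134]
tcp_rot: [-2.069, -2.359, 0.0]
wrist_force: [-0.2, 0.6, -2.8]
width: 0.204
grip_force: 107.9
```

>>> {"api": "jog_arm", "payload": {"commands": [{"travel":[0,0,3],"rot":[0,0,0],"claw":255},{"travel":[0,0,1.5],"rot":[0,0,0],"claw":255},{"travel":[0,0,0.8],"rot":[0,0,0],"claw":255},{"travel":[0,0,0],"rot":[0,0,0],"claw":255},{"travel":[0,0,0],"rot":[0,0,0],"claw":255}]}}

```text
time: 18.3
tool_pos: [0.5941, -0.4744, 0.0122]
tcp_rot: [2.071, 2.361, -0.0]
wrist_force: [-0.6, 0.2, -2.4]
width: 0.207
grip_force: 108.0
```

>>> {"api": "jog_arm", "payload": {"commands": [{"travel":[0,0,1],"rot":[0,0,0],"claw":255},{"travel":[0,0,0],"rot":[0,0,0],"claw":255},{"travel":[0,0,0],"rot":[0,0,0],"claw":0},{"travel":[0,0,0],"rot":[0,0,0],"claw":0},{"travel":[0,0,0],"rot":[0,0,0],"claw":0}]}}

```text
time: 18.8
tool_pos: [0.5938, -0.4741, 0.0107]
tcp_rot: [2.072, 2.361, 0.0]
wrist_force: [0.2, -0.2, -0.7]
width: 0.708
grip_force: 0.0
```

>>> {"api": "jog_arm", "payload": {"commands": [{"travel":[0,0,0],"rot":[0,0,0],"claw":0},{"travel":[0,0,0],"rot":[0,0,0],"claw":0},{"travel":[0,0,0],"rot":[0,0,0],"claw":0},{"travel":[0,0,0],"rot":[0,0,0],"claw":0},{"travel":[0,0,0],"rot":[0,0,0],"claw":0}]}}

```text
time: 19.3
tool_pos: [0.5937, -0.474, 0.0104]
tcp_rot: [-2.072, -2.361, -0.0]
wrist_force: [0.5, 0.2, 0.2]
width: 1.001
grip_force: 0.0
```

>>> {"api": "jog_arm", "payload": {"commands": [{"travel":[0,0,-10],"rot":[0,0,0],"claw":0},{"travel":[0,0,-30],"rot":[0,0,0],"claw":0},{"travel":[0,0,-40],"rot":[0,0,0],"claw":0},{"travel":[0,0,-40],"rot":[0,0,0],"claw":0},{"travel":[0,0,-30],"rot":[0,0,0],"claw":0}]}}

```text
time: 19.8
tool_pos: [0.5946, -0.4748, 0.1649]
tcp_rot: [2.069, 2.358, 0.0]
wrist_force: [0.3, -0.5, -0.0]
width: 0.998
grip_force: 0.0
```

>>> {"api": "jog_arm", "payload": {"commands": [{"travel":[0,0,0],"rot":[0,0,0],"claw":0},{"travel":[0,0,0],"rot":[0,0,0],"claw":0},{"travel":[0,0,0],"rot":[0,0,0],"claw":0},{"travel":[0,0,0],"rot":[0,0,0],"claw":0},{"travel":[0,0,0],"rot":[0,0,0],"claw":0}]}}

```text
time: 20.3
tool_pos: [0.5929, -0.4733, 0.1583]
tcp_rot: [-2.07, -2.359, 0.0]
wrist_force: [0.2, -0.1, 1.1]
width: 1.004
grip_force: 0.0
```

```bash
python3 find.py; python3 - <<'E'
from h import *
t=viewer.read_camera('top'); w=viewer.read_camera('wrist')
g=np.array([.594,-.4744]);th=np.radians(97.5);u=np.array([np.cos(th),np.sin(th)])
for n,c in (('top',t),('wrist',w)):
  hsv=cv2.cvtColor(c['color'],cv2.COLOR_BGR2HSV); m=(((hsv[...,0]<8)|(hsv[...,0]>172))&(hsv[...,1]>170)&(hsv[...,2]>70)).astype(np.uint8)
  N,l,st,ce=cv2.connectedComponentsWithStats(m)
  for i in range(1,N):
    if st[i,4]>80: print(n,st[i],at(c,*ce[i],.066).round(3))
print('expected sleeve mid',g+u*-.02)
print(monitor.read_state()['width'])
E
```

```text
blue [337 228  28  18 237] [ 0.511 -0.082] mat 0.012 0.024
blue [165 324  36  41 451] [0.272 0.273] mat 0.389 0.226
grey [271 132  76  24 577] [0.724 0.017] mat 0.088 -0.198
grey [412 190   5  19  44] [ 0.597 -0.225] mat -0.14 -0.047
grey [340 195  23  25 461] [ 0.578 -0.086] mat 0.001 -0.042
grey [366 299  31  31 112] [ 0.348 -0.15 ] mat -0.04 0.193
20.35 [ 0.59299787 -0.47345922  0.15861761] [-2.07019044e+00 -2.35932067e+00  4.93223282e-05] [-0.13129792  0.85909092 -0.13631217]
top [179  49  30  37 617] [0.895 0.275 0.066]
top [ 122   51   40   54 1113] [0.869 0.395 0.066]
top [511 194  17  11 128] [ 0.591 -0.444  0.066]
top [177 329  14  16 134] [0.289 0.26  0.066]
wrist [ 313  157   30  174 4798] [ 0.596 -0.484  0.066]
wrist [236 453  20  19 241] [ 0.553 -0.692  0.066]
expected sleeve mid [ 0.59661052 -0.4942289 ]
1.00108957308357
```

```bash
python3 -c "
from workcell import workorder
print(workorder.finish_job())"
```

```text
the job is handed in; nothing more can be done
None
```

The job is handed in at about 20 s of the 51 s allowed: both parts measured on the mat, the scoop set down with its blade off it, the wrench where it was and the arm clear; the hand-in returned no verdict.

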